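# Click a filter's month ring round to its start mark

### The arm

A 7-joint arm with a two-finger parallel gripper is mounted at the origin on the work surface. World frame = base frame: x ahead of the robot, y to its left, z up, the work surface at z = 0. Lengths are in m, angles in rad, forces in N, time in s.
With the tool pointing down it reaches from about 0.425 to 0.975 m from the base axis. Payload 16.7 kg.
Tool frame: the origin (TCP) lies midway between the tips of the shut fingers; the grasp point (between the pads) lies 19 mm behind it; x points along the fingers, y is the direction in which the jaws open and shut, and the axes are right-handed (so a half turn about x gives the same grasp; the last joint's range is limited). The gripper opens to 85 mm and grips with 20 to 120 N. Pads are 22 mm wide; open, the fingers measure 114 mm over their backs; the gripper's body (76 mm by 85 mm) begins 54 mm behind the grasp point. The pads swing forward as they close: fully open they stand 13 mm farther back than shut.
Start: joints at [-1.476, 0.426, 0.074, 1.606, -0.034, 1.111, -0.067], TCP at [0.163, 0.655, 0.203] pointing down, gripper open.
Joint ranges: [-2.85, 2.85], [-0.5, 2.14], [-1.23, 1.37], [0.21, 2.46], [-1.02, 4.16], [0.16, 2.05], [-2.73, 2.73]. Speed limits (rad/s): [1.89, 1.89, 2.39, 2.39, 3.01, 3.01, 3.01].

### API

Orientations are given as a unit quaternion [w, x, y, z].
In Python, from cell import bot, capture, job, outline_of gives the robot as it stands.
- The arm moves only by the tool drive_tool, never from a script. Its argument "targets" is text: rows parted by semicolons, each of 7 numbers parted by spaces: the shift along the tool's x, y, z in m, then the turn, a rotation vector about the tool's x, y, z in rad, then the opening in per cent of the stroke, from 0 (shut) to 100 (fully open). A call has exactly 10 rows; each row shifts and turns the commanded pose from where the row before left it, along the tool's axes as they then stand; what a row does not reach is not made up. A row lasts 1/8 s, in which the tool goes at most 62.5 mm and 10.7 degrees, less where a joint would pass 70% of its speed; a pose out of reach is approached as far as the arm can. A call is refused whole if a number of a shift passes 0.0625 or a number of a turn 0.188, either way. A call with a gripper value outside its range is refused whole. The fingers move at their own pace and stop on an object; "squeeze" is the grip in N (left out, the last holds). Time passes only in rows, so rows that do not move let the fingers close, or fill a call up. It gives the time, the measured TCP pose, the force and the opening at its end, in the units of the state.
- bot.state(): the state, without advancing time (a new reading comes with each control period).
- capture(name): name is "side" or "top" or "wrist"; returns a dict with "pixels" (420x560x3 uint8, red, green, blue), "fov_y" (degrees; the focal length in pixels is half the picture's height over the tangent of half this angle, whatever the lens; pixels are square), "cx", "cy" (the principal point, pixels), "origin" and "attitude" of the camera in the world. Camera axes: x right, y up, looking along -z (the intrinsics and any distortion apply to the point x, -y, -z); pixel columns grow to the right and rows downward; lengths in m; the calibration is good to about 2 mm. A picture is of the moment at which its call begins. There is no depth.
- job.job_done(): hands the job in, once; it reports no verdict.
Trained networks look in the newest picture that a camera, given by its name, has taken for a name from the list of things; names that differ only in an ending like _2 or _b are one class to them, and where a whole thing is asked for, a point or a joint stands for the part that bears it (a point fixed in the world has none). Each returns a list of dicts, best first, with "p" (0 to 1); they miss things now and then, are a little off and sometimes report something else, mostly with a low value. They report only what shows in the picture. A call takes as long as a camera call.
- outline_of(camera, name): "region" (420x560 bool, what is visible of it) and "rect" ([left, top, right, bottom] in pixels, round what is visible of it).
The state is a dict: "t": time; "joint_positions": joint angles; "dq": joint speeds; "joint_torque": joint torques, N m; "ee_pos": TCP position; "tcp_rot": TCP orientation; "wrist_force": force on the tool from outside, world axes, zero at the start; "ft_torque": the same for the moment, N m; "width": opening from 0.0 (shut) to 1.0 (fully open).
Only numpy, scipy, OpenCV 4.12 (cv2) and the standard library are available. Lean on these libraries where they do the work, as an engineer would, in place of code of your own. Each camera call takes 0.05 s, during which the arm holds its last target. There are 200 camera calls.

### The job

A new cartridge has just gone into the scale filter on the washing machine's water feed, so its month ring must start afresh: with a light fingertip at the ring's ribbed edge, flick it on clockwise (seen from above), click by click, until the long bar on the ring stands at the arrow on the hub. Stop on that very click without running on to the next. Only the ring is worked: lift nothing, and leave the things around the filter where they stand.

Things in the scene. Friction and masses are not known exactly. Their poses are not given: they have to be found in the camera images.
- filter: Water filter fixed to the shelf. Origin on the shelf surface on its upright axis; z up, the hub's arrow points to -x. Clear bowl, black nut and grey head below the ring are up to 45 mm in radius and 127 mm high; pipes go out to +y and -y, 106 mm high (brass nuts 34 mm thick), down into the shelf 128 mm from the axis; a steel bracket stands at +x, out to 112 mm, up to 120 mm high.
- month_ring (a joint): Turn of the month ring about the filter's axis (rad), growing clockwise seen from above; 0 with the long bar at the arrow. Starts 2 to 5 clicks short of it (negative). 12 clicks to the turn, 0.524 rad (30 degrees) each; it rests only at whole clicks (to about 0.03 rad). Needs about 2 to 4 N at the ribs to leave a click.
- ring_centre (a point): Middle of the month ring: on the axis, 140 mm above the shelf. A white disc of 48 mm radius, 131 to 150 mm high, with 12 upright ribs on its edge, each 4 mm wide, 132 to 148 mm high, standing out to 55 mm from the axis, one in line with the bar and one every 30 degrees, 24 mm clear between them at the tips. Fixed to the filter, it does not turn.
- start_mark (a point): Outer end of the long black bar (16 x 6 mm, radial, 30 to 46 mm from the axis) on top of the month ring, 151 mm above the shelf; the other 11 clicks have small black dots. Let go less than half-way through a click the ring springs back, more than half-way it springs on to the next click, and it is light to turn near the middle.
- arrow_tip (a point): Tip of the raised black arrow on the grey fixed hub, 25.5 mm from the axis towards the filter's -x, 159 mm above the shelf. The hub (27.5 mm radius, 150 to 157 mm high) covers the middle of the ring. At rest a rib of the ring is in line with the arrow.
- jug: Bystander, loose, to be left alone: closed blue plastic detergent jug, 150 x 85 mm, 254 mm tall. Origin under its centre.
- spray: Bystander, loose, to be left alone: white stain-remover spray bottle, 72 mm across, 218 mm tall. Origin under its centre.
- peg_tub: Bystander, loose, to be left alone: green peg tub with its flip-top lid shut, 134 mm across, 115 mm tall. Origin under its centre.
- scraper: Bystander, loose, to be left alone: aluminium lint scraper lying flat, 155 mm long, its cross blade 90 mm wide, up to 12 mm high. Origin under its centre.
- peg_clip: Bystander, loose, to be left alone: steel spring clip gripping three yellow pegs, lying flat, about 105 x 46 mm, up to 20 mm high. Origin under its centre.
- dose_cup: Bystander, loose, to be left alone: open white dosing cup, 60 mm across, 48 mm tall. Origin under its centre.
- old_cartridge: Bystander, loose, to be left alone: used filter cartridge standing on its end, 52 mm across, 74 mm tall. Origin under its centre.
- soap: Bystander, loose, to be left alone: bar of laundry soap lying flat, 85 x 55 x 34 mm. Origin under its centre.

How it is judged:
By the outcome, as a careful person would: the job done as asked, in the order asked, and still so for the second after the job is handed in, with the robot touching nothing.
It also fails if it takes over 58 s, if anything falls off the work surface, if the arm or the gripper's body presses on something with over 40 N, if the wrist force passes 120 N, or if a joint passes its speed limit or range.

## Working session

There is one attempt and no reset: what is moved stays moved. The work goes in short steps, Python scripts to look and compute and a tool call to move; the robot and the scene stay as the last step left them, time stands still between calls to the robot, and variables do not carry over. Pictures are saved under pics/ and viewed, about 8 in all and at most 12, crops included, and the job is handed in when it is done.

Besides the shell and the picture viewer there is one more tool, called as a command line: name --argument value ..., lists and objects as JSON in quotes. drive_tool: Moves the arm, as the interface text tells. Its arguments: {"type":"object","properties":{"targets":{"type":"string"},"squeeze":{"type":"number"}},"required":["targets"]}

```bash
ls; mkdir -p pics; python3 - <<'E'
from cell import bot,capture,outline_of
import cv2,numpy as np
s=bot.state();print(s)
ims=[]
for n in("side","top"):
    c=capture(n);print(n,c['fov_y'],c['cx'],c['cy'],c['origin'],c['attitude'],[k for k in c])
    cv2.imwrite(f"pics/{n}0.png",c['pixels'][:,:,::-1])
    for t in("filter","month_ring","start_mark","arrow_tip"):
        for o in outline_of(n,t)[:2]:
            r=o['region'];v,u=np.nonzero(r);print(n,t,o['p'],o['rect'],u.mean() if len(u) else None,v.mean() if len(v) else None)
E
```

```text
pics
{'t': 0.0, 'joint_positions': array([-1.47649694,  0.42677208,  0.07382798,  1.60660183, -0.03409483,
        1.1108239 , -0.06712754]), 'dq': array([ 0.00016734,  0.00068803, -0.00089141, -0.00220919, -0.00034292,
       -0.00086412, -0.00162125]), 'joint_torque': array([-7.15370879e-04, -9.49823141e+01,  3.76039803e+00, -4.63516295e+01,
        1.92892179e-02,  9.94067086e-03, -1.43699742e-05]), 'ee_pos': array([0.16284855, 0.65459361, 0.2021855 ]), 'tcp_rot': array([ 0.70183447,  0.08551992,  0.70188141, -0.0864708 ]), 'wrist_force': array([-0.93545346,  0.54213392, -0.31826219]), 'ft_torque': array([-0.03333224, -0.00620503, -0.02172125]), 'width': 1.0018706464055318}
side 48.85781824048248 269.4511455800648 209.85119483541416 [-0.0629876  -0.89631549  1.01746771] [ 0.87204357  0.40216589 -0.12357669 -0.2500628 ] ['pixels', 'fov_y', 'cx', 'cy', 'origin', 'attitude']
side filter 0.64 [216.6, 223.2, 247.6, 239.5] 230.09202453987731 231.32515337423314
side filter 0.6 [252.7, 190.5, 327.1, 266.2] 290.72668393782385 218.68350604490502
side month_ring 0.73 [271.4, 191.5, 309.6, 218.9] 289.90088105726875 205.61894273127754
side start_mark 0.87 [273.9, 186.9, 309.9, 217.5] 289.8072916666667 204.70659722222223
side arrow_tip 0.95 [252.4, 190.4, 323.5, 265.2] 290.62027914614123 218.95648604269294
top 46.72962253887884 278.7524054241683 200.57040550234996 [ 0.2612509  -0.03410479  1.32632235] [ 0.7143257   0.07491725 -0.07726224 -0.69148879] ['pixels', 'fov_y', 'cx', 'cy', 'origin', 'attitude']
top filter 0.94 [225.9, 153.9, 337.0, 208.1] 280.3111825652019 184.9017506252233
top month_ring 0.94 [256.7, 164.2, 299.5, 202.9] 280.94195888754535 183.71584038694076
top start_mark 0.76 [264.1, 164.3, 299.3, 200.7] 280.3609195402299 184.14367816091954
top arrow_tip 0.62 [228.3, 156.1, 331.7, 213.2] 279.49115696389094 185.23655121591747
```

```bash
python3 - <<'E'
import cv2,numpy as np
t=cv2.imread("pics/top0.png");s=cv2.imread("pics/side0.png")
a=np.hstack([cv2.resize(t,(400,300)),cv2.resize(s,(400,300))])
b=np.hstack([cv2.resize(t[145:220,230:330],(400,300),interpolation=2),cv2.resize(s[180:255,240:340],(400,300),interpolation=2)])
cv2.imwrite("pics/v1.png",np.vstack([a,b]))
E
```

```text
(no output)
```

View pics/v1.png

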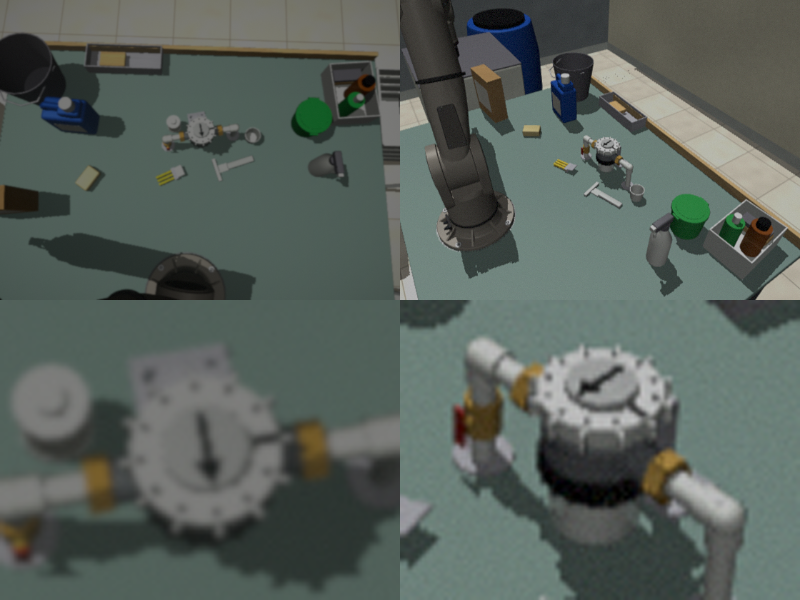

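```bash
cat > h.py <<'E'
import numpy as np,cv2
from cell import bot,capture,outline_of
from scipy.spatial.transform import Rotation as R
def rot(q): return R.from_quat(np.roll(q,-1)).as_matrix()
def cam(c): return 210/np.tan(np.radians(c['fov_y']/2)),rot(c['attitude']),np.array(c['origin'])
def ray(c,u,v):
    f,A,o=cam(c);return A@np.array([(u-c['cx'])/f,-(v-c['cy'])/f,-1])
def onplane(c,u,v,z):
    d=ray(c,u,v);o=np.array(c['origin']);return o+d*(z-o[2])/d[2]
def proj(c,P):
    f,A,o=cam(c);p=(np.atleast_2d(P)-o)@A
    return np.c_[c['cx']+f*p[:,0]/-p[:,2],c['cy']-f*p[:,1]/-p[:,2]]
def pose(): 
    s=bot.state();print('t',round(s['t'],2),'pos',s['ee_pos'].round(4),'F',s['wrist_force'].round(1),'w',round(s['width'],2));print(rot(s['tcp_rot']).round(3));return s
E
python3 - <<'E'
from h import *
pose()
for n in("top","side"):
    c=capture(n)
    o=outline_of(n,"month_ring")[0];r=o['rect'];print(n,o['p'],onplane(c,(r[0]+r[2])/2,(r[1]+r[3])/2,.143).round(4))
    if n=="top":
        for (u,v) in [(230+207/4,145+(450-300)/4)]: print('ctr',onplane(c,u,v,.15))
        p=[onplane(c,230+a/4,145+(b-300)/4,z) for a,b,z in[(197,413,.159),(211,478,.159),(252,440,.151),(288,434,.151)]];print(np.round(p,4))
        for t in("jug","spray","peg_tub","old_cartridge"):
            for o in outline_of(n,t)[:1]:
                r=o['rect'];print(t,o['p'],onplane(c,(r[0]+r[2])/2,(r[1]+r[3])/2,.1).round(3))
E
```

```text
t 0.5 pos [0.1629 0.655  0.2029] F [-0.9 -0.3 -0.4] w 1.0
[[-0.     0.241  0.97 ]
 [-0.     0.97  -0.241]
 [-1.    -0.    -0.   ]]
top 0.77 [ 0.5662 -0.0405  0.143 ]
ctr [ 0.56537083 -0.03990596  0.15      ]
[[ 0.5866 -0.0329  0.159 ]
 [ 0.5453 -0.0429  0.159 ]
 [ 0.5725 -0.0678  0.151 ]
 [ 0.5771 -0.0902  0.151 ]]
jug 0.8 [0.625 0.451 0.1  ]
spray 0.82 [ 0.47  -0.493  0.1  ]
peg_tub 0.64 [ 0.469 -0.493  0.1  ]
old_cartridge 0.57 [0.603 0.062 0.1  ]
side 0.85 [ 0.5647 -0.0473  0.143 ]
```

drive_tool --targets "-0.03 -0.02 0.05 0 0 0 0; -0.03 -0.02 0.05 0 0 0 0; -0.03 -0.02 0.05 0 0 0 0; -0.03 -0.02 0.05 0 0 0 0; -0.03 -0.02 0.05 0 0 0 0; 0 -0.055 0.025 0 0 0 0; 0 -0.055 0.025 0 0 0 0; 0 -0.055 0.025 0 0 0 0; 0 -0.055 0.025 0 0 0 0; 0 -0.055 0.025 0 0 0 0" --squeeze 20

```text
t: 2.15
ee_pos: [0.4364, 0.1985, 0.3532]
tcp_rot: [0.702, 0.086, 0.702, -0.086]
wrist_force: [2.0, -1.0, 1.3]
width: -0.0
```

drive_tool --targets "0 -0.055 0.025 0.065 0 0 0; 0 -0.055 0.025 0.065 0 0 0; 0 -0.055 0.02 0.065 0 0 0; 0 -0.05 0.01 0.065 0 0 0; 0 0 0 0 0 0 0; 0 0 0 0 0 0 0; 0 0 0 0 0 0 0; 0 0 0 0 0 0 0; 0 0 0 0 0 0 0; 0 0 0 0 0 0 0"

```text
t: 3.4
ee_pos: [0.4408, -0.0267, 0.3529]
tcp_rot: [0.685, 0.176, 0.685, -0.176]
wrist_force: [0.1, 0.4, 0.4]
width: -0.001
```

```bash
python3 - <<'E'
from h import *
s=pose()
c=capture("wrist");f,A,o=cam(c);print(o,A.round(3))
im=c['pixels'][:,:,::-1].copy();cv2.imwrite("pics/w1.png",im)
o_=outline_of("wrist","month_ring")[0];r=o_['rect'];print(o_['p'],r,onplane(c,(r[0]+r[2])/2,(r[1]+r[3])/2,.143))
print('tcp',proj(c,s['ee_pos']))
cv2.imwrite("pics/w1v.png",np.hstack([cv2.resize(im,(480,360))]))
E
```

```text
t 3.4 pos [ 0.4408 -0.0267  0.3529] F [0.1 0.4 0.4] w -0.0
[[-0.     0.483  0.876]
 [-0.     0.876 -0.483]
 [-1.    -0.    -0.   ]]
[0.3747727  0.01015099 0.52327889] [[ 0.482 -0.835 -0.265]
 [ 0.876  0.46   0.145]
 [ 0.001 -0.302  0.953]]
0.69 [282.7, 222.6, 356.3, 293.0] [ 0.5702683  -0.03375763  0.143     ]
tcp [[278.28432424 241.98968124]]
```

View pics/w1.png

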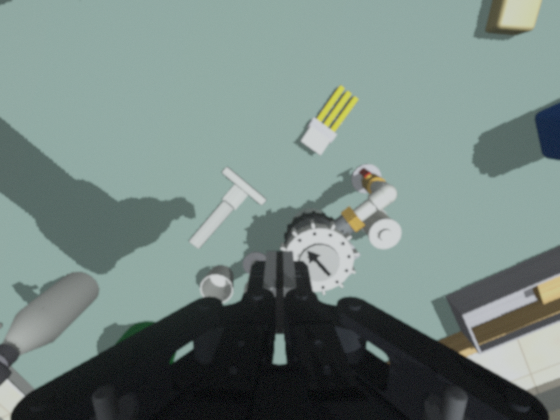

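```bash
cat >> h.py <<'E'
def ringpts(cx,cy,yaw,k=0):
    "dict of model curves, bar k clicks short of arrow"
    t=np.linspace(0,2*np.pi,60);C=lambda r,z:np.c_[cx+r*np.cos(t),cy+r*np.sin(t),0*t+z]
    a=yaw+np.pi;L=[(C(.0275,.157),(0,0,255)),(C(.048,.150),(0,255,0))]
    P=lambda r,ang,z:[cx+r*np.cos(ang),cy+r*np.sin(ang),z]
    L.append((np.array([P(0,a,.159),P(.0255,a,.159)]),(255,0,255)))
    for i in range(12):
        b=a+i*np.pi/6;L.append((np.array([P(.048,b,.148),P(.055,b,.148)]),(0,0,255)))
    b=a+k*np.pi/6;L.append((np.array([P(.030,b,.151),P(.046,b,.151)]),(255,255,0)))
    return L
def crop(c,im,ctr,half,S,L):
    u0,v0=int(ctr[0]-half[0]),int(ctr[1]-half[1]);sub=im[v0:v0+2*half[1],u0:u0+2*half[0]]
    big=cv2.resize(sub,None,fx=S,fy=S,interpolation=cv2.INTER_CUBIC);raw=big.copy()
    for P,col in L:
        q=(proj(c,P)-[u0,v0]+.5)*S-.5;cv2.polylines(big,[q.round().astype(int)],False,col,1)
    return big,raw
E
python3 - <<'E'
from h import *
rows=[];L=ringpts(.566,-.042,np.radians(14),3)
c={n:capture(n) for n in("top","side","wrist")}
for n,f in(("top","pics/top0.png"),("side","pics/side0.png"),("wrist","pics/w1.png")):
    im=cv2.imread(f);q=proj(c[n],[.566,-.042,.15])[0]
    hx=22 if n!="wrist" else 33
    b,r=crop(c[n],im,q,(hx,hx),264/(2*hx),L);rows.append(np.vstack([r,b]))
cv2.imwrite("pics/v2.png",np.hstack(rows))
np.save("camtop.npy",c["top"],allow_pickle=True)
E
```

```text
(no output)
```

View pics/v2.png

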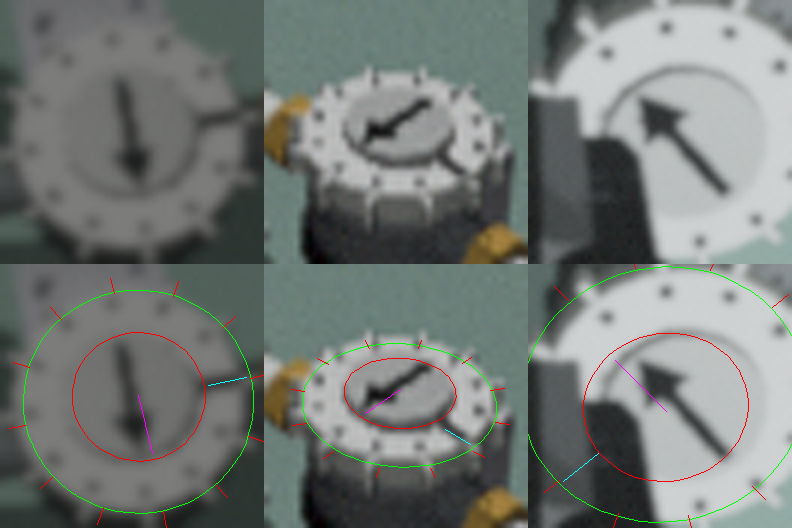

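drive_tool --targets "0 -0.0115 0.03 0 0 0 0; 0 -0.0115 0.03 0 0 0 0; 0.05 0 0 0 0 0 0; 0.05 0 0 0 0 0 0; 0.05 0 0 0 0 0 0; 0.05 0 0 0 0 0 0; 0.015 0 0 0 0 0 0; 0 0 0 0 0 0 0; 0 0 0 0 0 0 0; 0 0 0 0 0 0 0"

```text
t: 4.9
ee_pos: [0.4831, -0.0759, 0.1393]
tcp_rot: [0.686, 0.177, 0.684, -0.176]
wrist_force: [-0.1, 0.5, -0.2]
width: 0.002
```

```bash
python3 - <<'E'
from h import *
s=pose();rows=[];L=ringpts(.567,-.038,np.radians(12),3)
for n,h,ctr in(("side",(25,25),[.55,-.045,.15]),("wrist",(60,60),[.535,-.05,.15])):
    c=capture(n);im=c['pixels'][:,:,::-1].copy();q=proj(c,ctr)[0];print(n,q,proj(c,s['ee_pos']))
    cv2.imwrite(f"pics/{n}2.png",im)
    P=s['ee_pos'];A=rot(s['tcp_rot']);sq=np.array([P+A@[0,y,z] for y,z in((.0145,.011),(.0145,-.011),(-.0145,-.011),(-.0145,.011),(.0145,.011))])
    b,r=crop(c,im,q,h,400/(2*h[0]),L+[(sq,(255,0,0))]);rows.append(b)
cv2.imwrite("pics/v3.png",np.hstack(rows))
E
```

```text
t 4.9 pos [ 0.4831 -0.0759  0.1393] F [-0.1  0.5 -0.2] w 0.0
[[ 0.002  0.483  0.876]
 [ 0.001  0.876 -0.483]
 [-1.     0.002  0.002]]
side [286.17723924 205.1551267 ] [[272.63154775 221.74100442]]
wrist [357.03956775 299.53095619] [[278.37265762 242.3666962 ]]
```

View pics/v3.png

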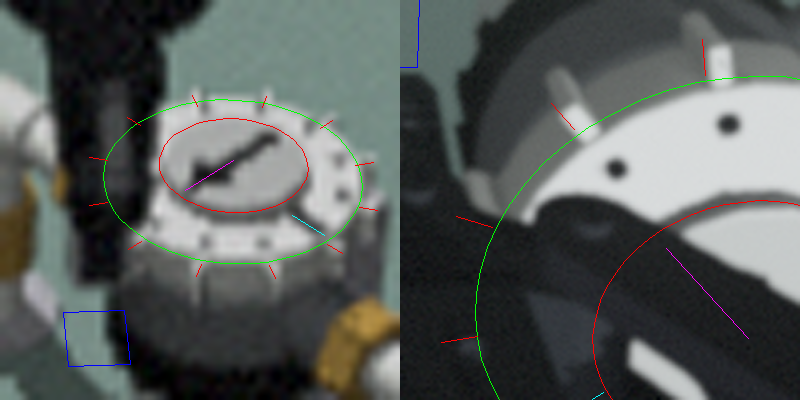

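```bash
python3 - <<'E'
import cv2,numpy as np
w=cv2.imread("pics/wrist2.png")[150:420,150:450];s=cv2.imread("pics/side2.png")[120:270,200:350]
cv2.circle(w,(278-150,242-150),2,(0,0,255),-1);cv2.circle(s,(273-200,222-120),1,(0,0,255),-1)
cv2.imwrite("pics/v4.png",np.hstack([cv2.resize(w,(444,400)),cv2.resize(s,(350,400)[:1]*2 and (350,400),interpolation=2)]))
E
```

```text
(no output)
```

View pics/v4.png

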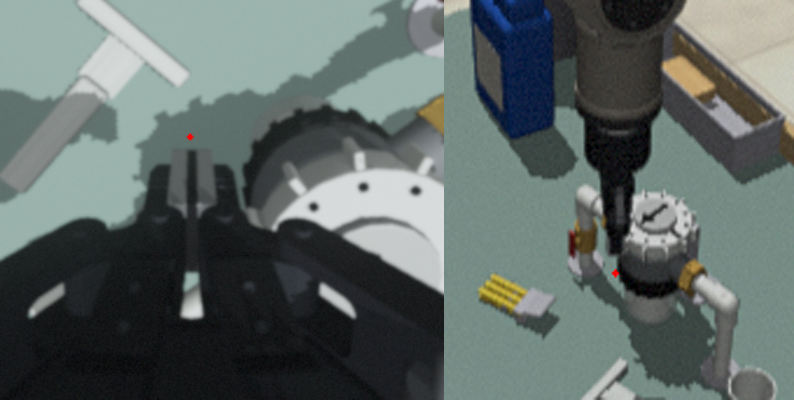

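```bash
python3 - <<'E'
from h import *
s=bot.state();P=s['ee_pos'];A=rot(s['tcp_rot'])
for n in("side","wrist"):
    c=capture(n);print(n,cam(c)[0])
    for x in(-.03,-.02,-.01,0):
        print(x,*[proj(c,P+A@[x,0,z])[0].round(1) for z in(-.011,0,.011)],*[proj(c,P+A@[x,y,0])[0].round(1) for y in(-.0145,.0145)])
w=cv2.imread("pics/wrist2.png").mean(2);print(w[236:300:3,262:298:2].astype(int))
sd=cv2.imread("pics/side2.png").mean(2);print(sd[200:226,262:286:2].astype(int))
E
```

```text
side 462.3222342783473
-0.03 [268.8 214.1] [272.7 213.9] [276.6 213.8] [273.1 217.3] [272.4 210.6]
-0.02 [268.8 216.7] [272.6 216.6] [276.5 216.5] [273. 220.] [272.3 213.3]
-0.01 [268.7 219.4] [272.6 219.3] [276.4 219.1] [272.9 222.7] [272.2 215.9]
0 [268.7 222. ] [272.5 221.9] [276.4 221.8] [272.9 225.3] [272.2 218.5]
wrist 304.9051767349547
-0.03 [278.4 246.6] [278.4 266.2] [278.4 285. ] [250.1 266.2] [306.6 266.2]
-0.02 [278.4 238.7] [278.4 257.3] [278.4 275.2] [251.8 257.3] [305.  257.3]
-0.01 [278.4 231.6] [278.4 249.4] [278.4 266.5] [253.3 249.4] [303.6 249.4]
0 [278.5 225.4] [278.5 242.3] [278.5 258.7] [254.6 242.3] [302.4 242.3]
[[105 107 104 108 106 106 107 106 105 106 105 104 105 105 106 106 104 104]
 [107 105 105 106 109 107 104 106 106 105 105 105 106 105 107 105 105 105]
 [108 104 105 105 106 106 106 105 106 106 106 104 104 104 105 106 103 104]
 [106 106 105 106 105 105 104 106 105 104 106 104 105 105 104 104 104 105]
 [107 107 105 104 102 104 104 105 104 103 105 103 104 104 103 106 105 103]
 [105 105  98  92  92  94  92  80  69  66  77  90  92  91  93  98 102 104]
 [105
[... 1822 characters left out ...]
127  73  13  12  50  79  91  98 117]
 [ 55  77 130 126  72  18  19  43  93  88  93 107]
 [ 63 141 141 126  75  13  17  61  69  77  91 106]
 [ 78 162 155 130  87  60  55  57  54  61  78  98]
 [ 87 161 162 133 116 112  69  41  40  48  60  79]
 [ 84 128 165 138 129 134  61  39  39  49  51  64]
 [ 88  87 162 114 128 134  57  35  38  48  49  53]
 [ 84  82 128 103 132 129  54  31  45  45  46  45]
 [ 84  84  89 117 130 128  51  22  41  49  45  48]
 [ 87  80  79 125 130 129  45  15  36  49  48  49]
 [ 80  81  62 104 130 131  69   0  21  44  52  50]
 [ 71  69  60  75 133 135 113  12   7  29  51  46]
 [ 67  63  64  64 131 130 124  13   2  11  31  49]
 [ 63  65  60  65 102 130 127  33   6   5  14  32]]
```

drive_tool --targets "0.014 0 0 0 0 0 0; 0.014 0 0 0 0 0 0; 0 0.0062 0.0042 0 0 0 0; 0 0.0062 0.0042 0 0 0 0; 0 0 0 0 0 0 0; 0 0 0 0 0 0 0; 0 0 0 0 0 0 0; 0 0 0 0 0 0 0; 0 0 0 0 0 0 0; 0 0 0 0 0 0 0"

```text
t: 6.35
ee_pos: [0.4955, -0.0692, 0.11]
tcp_rot: [0.685, 0.176, 0.685, -0.176]
wrist_force: [0.0, -0.4, 0.4]
width: 0.005
```

```bash
cat > look.py <<'E'
from h import *
import sys
tag,k=sys.argv[1],float(sys.argv[2]);d=float(sys.argv[3])
s=pose();rows=[];L=ringpts(.567,-.038,np.radians(12),k)
P=s['ee_pos'];A=rot(s['tcp_rot']);a,b=.011,.008
sq=np.array([P+A@[-d,y,z] for y,z in((b,a),(b,-a),(-b,-a),(-b,a),(b,a))])
co=sq[0]-[.567,-.038,0];print('corner r',np.hypot(*co[:2]).round(4),'phi',np.degrees(np.arctan2(co[1],co[0]))%360)
for n,h,ctr in(("side",(28,28),[.545,-.05,.15]),("wrist",(66,66),[.515,-.04,.15])):
    c=capture(n);im=c['pixels'][:,:,::-1].copy();q=proj(c,ctr)[0]
    b_,r=crop(c,im,q,h,400/(2*h[0]),L+[(sq,(255,0,0))]);rows.append(np.vstack([r[:300],b_[:300]]) if n=="side0" else b_)
cv2.imwrite(f"pics/{tag}.png",np.hstack(rows))
E
python3 look.py v5 3 .033
```

```text
t 6.35 pos [ 0.4955 -0.0692  0.11  ] F [ 0.  -0.4  0.4] w 0.0
[[ 0.     0.483  0.876]
 [ 0.     0.876 -0.483]
 [-1.     0.     0.   ]]
corner r 0.0651 phi 206.94643778846665
```

View pics/v5.png

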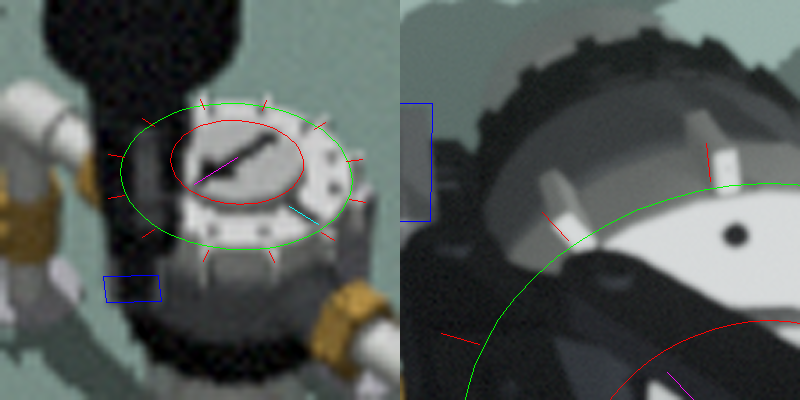

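drive_tool --targets "0.006 0 0 0 0 0 0; 0 0.0045 0.003 0 0 0 0; 0 0.0045 0.003 0 0 0 0; 0 0.0045 0.0027 0 0 0 0; 0 0 0 0 0 0 0; 0 0.0027 -0.0035 0 0 0 0; 0 0.0027 -0.0035 0 0 0 0; 0 0 0 0 0 0 0; 0 0 0 0 0 0 0; 0 0 0 0 0 0 0"

```text
t: 7.7
ee_pos: [0.5061, -0.0535, 0.1039]
tcp_rot: [0.685, 0.176, 0.685, -0.176]
wrist_force: [-0.7, -0.5, 0.9]
width: -0.001
```

```bash
python3 look.py v6 3 .033
```

```text
t 7.7 pos [ 0.5061 -0.0535  0.1039] F [-0.7 -0.5  0.9] w -0.0
[[-0.     0.483  0.876]
 [-0.     0.876 -0.483]
 [-1.    -0.    -0.   ]]
corner r 0.0494 phi 196.24715886859227
```

View pics/v6.png

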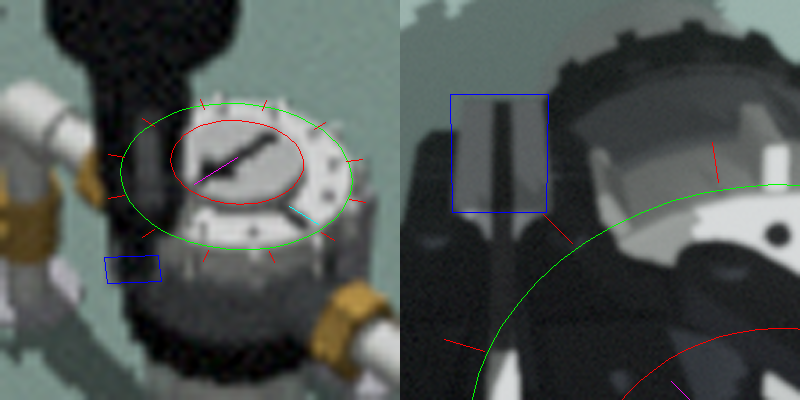

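```bash
cat > bar.py <<'E'
from h import *
import sys
s=bot.state();print('t',s['t'],s['ee_pos'].round(4),s['wrist_force'].round(1))
def prof(c,im,cx=.568,cy=-.037):
    ph=np.radians(np.arange(0,360,1));r=np.linspace(.032,.045,10)
    P=np.array([[cx+a*np.cos(p),cy+a*np.sin(p),.151] for p in ph for a in r]);q=proj(c,P).astype(np.float32).reshape(360,10,2)
    g=cv2.remap(im,q[:,:,0],q[:,:,1],cv2.INTER_LINEAR).mean(2);return g
def report(n,c,im):
    m=np.median(prof(c,im.astype(np.float32)),1);b=np.array(m)
    loc=[(i,int(b[i])) for i in range(360) if b[i]==min(b[(i+np.arange(-8,9))%360]) and b[i]<np.median(np.sort(b)[180:])*.75]
    print(n,'dark at',loc,'bright level',int(np.median(np.sort(b)[180:])))
if __name__=="__main__":
    c=capture("side");report("side start",c,cv2.imread("pics/side0.png"));report("side now",c,c['pixels'].copy())
    ct=capture("top");report("top start",ct,cv2.imread("pics/top0.png"))
    if len(sys.argv)>1: report("top now",ct,ct['pixels'].copy())
E
python3 bar.py x
```

```text
t 7.8 [ 0.5061 -0.0535  0.1039] [-0.3 -0.5 -0.3]
side start dark at [(282, 77)] bright level 181
side now dark at [(94, 20), (105, 22), (136, 54), (165, 48), (190, 20), (275, 79)] bright level 191
top start dark at [(280, 65)] bright level 122
top now dark at [] bright level 67
```

drive_tool --targets "0 0.0026 -0.0024 0 0 0 0; 0 0.0026 -0.0024 0 0 0 0; 0 0.0026 -0.0018 0 0 0 0; 0 0.0026 -0.0018 0 0 0 0; 0 0 0 0 0 0 0; 0 0 0 0 0 0 0; 0 0 0 0 0 0 0; 0 0 0 0 0 0 0; 0 0 0 0 0 0 0; 0 0 0 0 0 0 0"

```text
t: 9.15
ee_pos: [0.5038, -0.0403, 0.1039]
tcp_rot: [0.685, 0.176, 0.685, -0.176]
wrist_force: [0.1, -1.0, -0.3]
width: 0.002
```

```bash
python3 bar.py
```

```text
t 9.15 [ 0.5038 -0.0403  0.1039] [ 0.1 -1.  -0.3]
side start dark at [(282, 77)] bright level 181
side now dark at [(123, 36), (146, 49), (168, 29), (252, 66)] bright level 195
top start dark at [(280, 65)] bright level 122
```

drive_tool --targets "0 -0.0087 -0.0158 0 0 0 0; 0 -0.0103 0.0112 0 0 0 0; 0 -0.0103 0.0113 0 0 0 0; 0 0.0067 0.0044 0 0 0 0; 0 0.0067 0.0043 0 0 0 0; 0 0 0 0 0 0 0; 0 0.0027 -0.0035 0 0 0 0; 0 0.0027 -0.0035 0 0 0 0; 0 0 0 0 0 0 0; 0 0 0 0 0 0 0"

```text
t: 10.5
ee_pos: [0.506, -0.0533, 0.104]
tcp_rot: [0.685, 0.176, 0.685, -0.176]
wrist_force: [0.7, -0.8, -0.6]
width: -0.003
```

```bash
python3 bar.py
```

```text
t 10.5 [ 0.506  -0.0533  0.104 ] [ 0.7 -0.8 -0.6]
side start dark at [(282, 77)] bright level 181
side now dark at [(97, 19), (145, 53), (168, 45), (192, 15), (245, 64)] bright level 193
top start dark at [(280, 65)] bright level 122
```

Repeats exactly (7° in). Second click, same stroke.

drive_tool --targets "0 0.0026 -0.0024 0 0 0 0; 0 0.0026 -0.0024 0 0 0 0; 0 0.0026 -0.0018 0 0 0 0; 0 0.0026 -0.0018 0 0 0 0; 0 0 0 0 0 0 0; 0 0 0 0 0 0 0; 0 0 0 0 0 0 0; 0 0 0 0 0 0 0; 0 0 0 0 0 0 0; 0 0 0 0 0 0 0"

```text
t: 11.85
ee_pos: [0.5037, -0.0404, 0.1039]
tcp_rot: [0.685, 0.176, 0.685, -0.176]
wrist_force: [-0.8, -0.5, 0.3]
width: 0.003
```

```bash
python3 bar.py
```

```text
t 11.85 [ 0.5037 -0.0404  0.1039] [-0.8 -0.5  0.3]
side start dark at [(282, 77)] bright level 181
side now dark at [(123, 38), (169, 25), (221, 67)] bright level 195
top start dark at [(280, 65)] bright level 122
```

Bar at 221° (one click short of 192°). Third and last stroke.

drive_tool --targets "0 -0.0087 -0.0158 0 0 0 0; 0 -0.0103 0.0112 0 0 0 0; 0 -0.0103 0.0113 0 0 0 0; 0 0.0067 0.0044 0 0 0 0; 0 0.0067 0.0043 0 0 0 0; 0 0 0 0 0 0 0; 0 0.0027 -0.0035 0 0 0 0; 0 0.0027 -0.0035 0 0 0 0; 0 0 0 0 0 0 0; 0 0 0 0 0 0 0"

```text
t: 13.2
ee_pos: [0.5059, -0.0534, 0.104]
tcp_rot: [0.685, 0.176, 0.685, -0.176]
wrist_force: [0.4, -0.4, 0.7]
width: 0.001
```

drive_tool --targets "0 0.0026 -0.0024 0 0 0 0; 0 0.0026 -0.0024 0 0 0 0; 0 0.0026 -0.0018 0 0 0 0; 0 0.0026 -0.0018 0 0 0 0; 0 0 0 0 0 0 0; 0 0 0 0 0 0 0; 0 0 0 0 0 0 0; 0 0 0 0 0 0 0; 0 0 0 0 0 0 0; 0 0 0 0 0 0 0"

```text
t: 14.45
ee_pos: [0.5037, -0.0405, 0.1039]
tcp_rot: [0.685, 0.176, 0.685, -0.176]
wrist_force: [0.1, 0.1, -0.1]
width: 0.003
```

```bash
python3 bar.py
```

```text
t 14.45 [ 0.5037 -0.0405  0.1039] [ 0.1  0.1 -0.1]
side start dark at [(282, 77)] bright level 181
side now dark at [(123, 36), (169, 25), (190, 67)] bright level 195
top start dark at [(280, 65)] bright level 122
```

drive_tool --targets "0 -0.0087 -0.0158 0 0 0 0; 0 -0.0048 -0.0087 0 0 0 0; -0.05 0 0 0 0 0 0; -0.05 0 0 0 0 0 0; -0.05 0 0 0 0 0 0; -0.05 0 0 0 0 0 0; 0 0.05 -0.02 0 0 0 0; 0 0.05 -0.02 0 0 0 0; 0 0.05 -0.02 0 0 0 0; 0 0.05 -0.02 0 0 0 0"

```text
t: 15.8
ee_pos: [0.5022, 0.1751, 0.3041]
tcp_rot: [0.685, 0.177, 0.685, -0.176]
wrist_force: [0.7, 0.6, -0.8]
width: -0.001
```

drive_tool --targets "0 0 0 0 0 0 0; 0 0 0 0 0 0 0; 0 0 0 0 0 0 0; 0 0 0 0 0 0 0; 0 0 0 0 0 0 0; 0 0 0 0 0 0 0; 0 0 0 0 0 0 0; 0 0 0 0 0 0 0; 0 0 0 0 0 0 0; 0 0 0 0 0 0 0"

```text
t: 17.05
ee_pos: [0.5022, 0.1733, 0.3039]
tcp_rot: [0.685, 0.176, 0.685, -0.176]
wrist_force: [0.4, -0.3, 0.5]
width: 0.002
```

```bash
python3 bar.py x; python3 - <<'E'
from h import *
rows=[]
for n in("top","side"):
    c=capture(n);im=c['pixels'][:,:,::-1].copy();q=proj(c,[.567,-.038,.15])[0]
    rows.append(np.vstack([crop(c,im,q,(25,19),8,[])[1],cv2.resize(im,(400,296))]))
cv2.imwrite("pics/v7.png",np.hstack(rows))
E
```

```text
t 17.05 [0.5022 0.1733 0.3039] [ 0.4 -0.3  0.5]
side start dark at [(282, 77)] bright level 181
side now dark at [(166, 124), (192, 62)] bright level 187
top start dark at [(280, 65)] bright level 122
top now dark at [(191, 65)] bright level 134
```

View pics/v7.png

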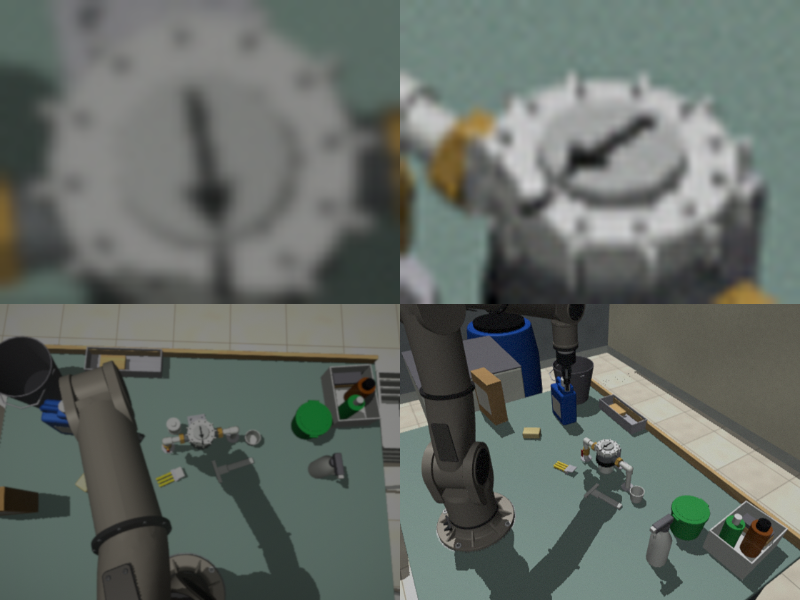

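The close-up shows the bar right at the arrow tip in both views, about (222,265) in the top crop and (540,195) in the side crop. The other things stand where they were, and the arm is clear.

```bash
python3 -c "
from cell import job;print(job.job_done())"
```

```text
the job is handed in; nothing more can be done
None
```

The month ring now stands with its long bar at the hub's arrow, and I have handed the job in. The bar started three clicks short. I pushed one rib per click with the shut fingertips, in three short strokes, and checked the ring with the side camera after each one.

- **Bar position:** it went 282° → 252° → 221° → about 192°. The last look after backing off read 192° from the side camera and 191° from the top, against the arrow at about 192°, and the close-up shows the bar in line with the arrow tip.
- **Forces, time and surroundings:** the wrist force stayed near 1 N in every reading, at about the sensor's noise. The robot's clock was at about 17 s. Nothing around the filter seemed to have moved in the final pictures, though I judged this by eye and the arm hid part of the left side from the top camera.
- **Checks that disagreed:**
  - The visible fingertips sat about 33 mm behind the reported TCP, so I set the working height from the pictures.
  - The wrist camera put the ring about 3 to 6 mm from where the top camera did. I used a value in between, and the strokes worked with it.

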